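# Hand-turn a lopsided bowl blank and set the lathe's tool rest to clear it

## Robot

A 7-joint arm with a two-finger parallel gripper is mounted at the origin on the work surface. World frame = base frame: x ahead of the robot, y to its left, z up, the work surface at z = 0. Lengths are in m, angles in rad, forces in N, time in s.
With the tool pointing down it reaches from about 0.35 to 0.9 m from the base axis. Payload 19.9 kg.
Tool frame: the origin (TCP) lies midway between the tips of the shut fingers; the grasp point (between the pads) lies 19 mm behind it (bot.grip_depth is the distance from the TCP to the grasp point, in m); z points along the fingers, y is the direction in which the jaws open and shut (so a half turn about z gives the same grasp; the last joint's range is limited). The gripper opens to 85 mm and grips with 20 to 120 N. Pads are 22 mm wide; open, the fingers measure 114 mm over their backs; the gripper's body (76 mm by 85 mm) begins 54 mm behind the grasp point. The pads swing forward as they close: fully open they stand 13 mm farther back than shut.
Start: joints at [1.258, 0.417, -0.01, 1.614, 0.005, 1.111, -0.053], TCP at [0.167, -0.602, 0.192] pointing down, gripper open.
Joint ranges: [-2.81, 2.81], [-0.39, 2.02], [-1.27, 1.25], [0.06, 2.57], [-1.19, 4.33], [0.19, 2], [-2.82, 2.82]. Speed limits (rad/s): [1.89, 1.89, 2.39, 2.39, 3.01, 3.01, 3.01].

## Interface

Orientations are given as a rotation vector (axis times angle).
In Python, from workcell import bot, optics gives the robot as it stands. The module is installed in compiled form; this text tells all that it offers. Calls block until the motion is done:
- bot.movep(position, orientation): joint-space move of the TCP to a pose.
- bot.move_l(position, attitude=None, rate=0.15): straight line of the TCP; attitude=None keeps the orientation; rate is the mean speed in m/s.
- bot.set_joints(angles): joint-space move.
- bot.set_gripper(opening, grasp_force=None): finger opening in m; grasp_force is the grip in N (None keeps the last); returns when the fingers have stopped.
- bot.hold(seconds).
- bot.inverse_kinematics(position, orientation): joint angles nearest the present ones, or None.
- bot.get_obs(): the state.
- optics.snapshot(name): name is "scene" or "side" or "wrist"; returns a dict with "frame" (480x640x3 uint8, red, green, blue), "z_map" (480x640 float32, m along the optical axis (not along the pixel's ray), 0 where there is no reading), "fovy" (degrees; the focal length in pixels is half the picture's height over the tangent of half this angle, whatever the lens; pixels are square), "cx", "cy" (the principal point, pixels), "position" and "orientation" of the camera in the world; the wrist camera has in their place "mount" (4x4, takes a point from camera to tool coordinates, whose origin is the TCP and whose axes are the flange's). Camera axes: x right, y down, z forward; pixel columns grow to the right and rows downward; lengths in m; the calibration is good to about 2 mm. A picture is of the moment at which its call begins: read the wrist's pose just before it.
A pose or a line that the arm cannot do raises bot.MotionError and nothing moves.
- bot.sign_off(): hands the job in, once; it reports no verdict.
The state is a dict: "t": time; "joint_pos": joint angles; "dq": joint speeds; "tau": joint torques, N m; "tcp_pos": TCP position; "orientation": TCP orientation; "ft_force": force on the tool from outside, world axes, zero at the start; "moment": the same for the moment, N m; "opening": finger opening in m.
Only numpy, scipy, OpenCV 4.12 (cv2) and the standard library are available. Lean on these libraries where they do the work, as an engineer would, in place of code of your own. Each camera call takes 0.05 s, during which the arm holds its last target. There are 200 camera calls.

## Task

Check by hand that this lopsided blank clears the tool rest: with the red crank, bring the top of the blank towards you until its branch stub just touches the rest, without jamming it, then ease the blank back down until its heavy side hangs at the bottom. Draw the tool rest back towards you about 1 cm. Then crank the blank forward two full turns, slowly and evenly at about six seconds a turn, over the heavy point without letting it run away or roll back, and leave it hanging still, heavy side down; keep off the blank itself and leave the other things on the bench alone.

Things in the scene. Friction and masses are not known exactly. Their poses are not given: they have to be found in the camera images.
- lathe: Green bench wood lathe, fixed, 700 mm long. Origin on the bench, below the spindle's axis and the middle of the blank. y runs along the spindle towards headstock and crank (robot's left), z up; its -x side, with the tool rest, faces the robot. Spindle axis 215 mm up. Headstock: 130 mm in x, 280 mm high, y 75 to 252 mm; parked tailstock (255 mm high): y below -245 mm.
- spindle (a joint): Angle of spindle, blank and crank together, rad, counted on over turns; grows as the blank's top comes towards the robot. 0, 6.283, 12.566: heavy side straight down; starts within 0.25 of 0. Drag 0.15 N m holds it still within 0.3 rad of there; elsewhere the heavy side falls back with up to 0.5 N m: turning takes up to 11 N at the handle, and past the top it pushes ahead with up to 6 N.
- crank_axis (a point): Point on the spindle's axis, level (along the axis) with the middle of the crank handle: the centre of the circle that the handle's middle runs on. That circle has a radius of 60 mm and lies in the lathe's x-z plane.
- handle_mid (a point): Middle of the red crank handle: a round bar of 26 mm diameter, 96 mm long, along the lathe's y axis. It spins freely on its pin, so a fixed grip can hold it all round the circle. It reaches 50 mm from here towards the crank arm and 46 mm outwards; 60 mm are free from here to the arm and hub. The crank is clamped on the spindle at any angle.
- blank: Round block of light wood, 171 mm diameter, 90 mm thick, 2 to 3 kg, chucked off centre: its heavy side (bark) runs 103 mm from the axis. Origin on the axis, mid-thickness. A dark sawn branch stub, 28 mm thick, sticks out to 114 mm from the axis; with the heavy side down it is somewhere in the upper rear quarter. Turned forward to 1.5 to 2.4 rad it comes down on the rest.
- tool_rest: T-shaped steel tool rest on its slide: a bar 225 mm long, 16 mm wide, 24 mm high, along the lathe's y axis, top 208 mm above the bench, in front of the blank. At the start its edge is 3 to 5 mm too near for the stub to pass. The origin lies far from the bar; use rest_grip. Rest and stub are hard: once they meet, the load rises by some 10 N or more per mm of handle travel.
- rest_grip (a point): Middle (in width and height) of the bar of the tool rest, 135 mm from the middle of the blank towards the tailstock, 35 mm from the bar's free end: the place to hold it, clear of the blank.
- banjo (a joint): Slide of the tool rest across the bed, m; grows as the rest is drawn back straight away from the blank, along the lathe's -x axis. It drags with about 9 N and stays where it is left.
- gouge: Loose turning gouge with a wooden handle, 420 mm long, 34 mm thick, lying on the bench. Origin under the handle, 40 mm from the middle; x axis towards the steel.
- chuck_key: Loose T-shaped chuck key, 102 by 83 mm, 16 mm thick, lying on the bench. Origin under the crossbar's middle.
- wax_tin: Loose wax tin, 76 mm diameter, 60 mm high, standing on the bench. Origin under its middle.

How it is judged:
On the way, in this order (a step that is already met when the one before it is completed fails the run):
1. the branch stub touches the tool rest (the blank bears on it with at least 1.5 N) (contact force between blank and tool_rest above 1.5 N), for 0.05 s.
2. the blank is back with its heavy side down (within 0.5 rad) and the tool rest has been drawn back 6 to 16 mm (value of joint spindle between -0.5 and 0.5 rad and distance of rest_grip from where it was at the start of the episode between 0.006 and 0.016 m), for 0.2 s.
3. the blank has gone one full turn forward (value of joint spindle above 6 rad).
4. the blank has gone two full turns forward (value of joint spindle above 12.1 rad), for 0.1 s.
At the end, for the whole second after the job is handed in: The spindle has turned forward two full turns (joint between 12.1 and 13.05 rad, heavy side down), is still, and the tool rest stands 6 to 16 mm back from where it started (value of joint spindle between 12.1 and 13.05 rad and velocity of joint spindle between -0.1 and 0.1 rad/s and distance of rest_grip from where it was at the start of the episode between 0.006 and 0.016 m); the robot touches nothing.
It fails at once if the stub is jammed on the tool rest (more than 25 N) (contact force between blank and tool_rest above 25 N).
It fails at once if the blank runs away or swings back: the spindle turns faster than 4 rad/s either way (velocity of joint spindle above 4 rad/s or velocity of joint spindle below -4 rad/s).
It fails at once if the blank rolls back during the two turns (once it is past the tool rest) (value of joint spindle between 3.2 and 12 rad and velocity of joint spindle below -0.5 rad/s).
It fails at once if the fingers push on the blank itself (contact force between the fingers and blank above 2 N).
It fails at once if the gouge, the chuck key or the wax tin is moved by more than 3 cm (distance of any of gouge, chuck_key, wax_tin from where it was at the start of the episode above 0.03 m).
It also fails if it takes over 72 s, if anything falls off the work surface, if the arm or the gripper's body presses on something with over 40 N, if the wrist force passes 120 N, or if a joint passes its speed limit or range.

## Working session

There is one attempt and no reset: what is moved stays moved. The work goes in short steps, each a Python script; the robot and the scene stay as the last script left them, time stands still between calls to the robot, and variables do not carry over. Pictures are saved under pics/ and viewed, about 8 in all and at most 12, crops included, and the job is handed in when it is done.

```bash
mkdir -p pics; python3 - <<'E'
from workcell import bot, optics
import cv2,numpy as np
for n in("scene","side"):
    s=optics.snapshot(n); np.savez(n+".npz",**s)
    cv2.imwrite(f"pics/{n}0.png",s["frame"][:,:,::-1])
    print(n,s["fovy"],s["cx"],s["cy"],s["position"],s["orientation"])
o=bot.get_obs();print(o)
E
```

```text
scene 57.49874488192571 323.5781881670235 244.6965504940929 [0.15378818 0.0846853  0.96637004] [-1.949713    2.10419536 -0.38486971]
side 54.93787090960367 322.76307149170634 244.80141820330076 [0.01245395 0.49326158 0.91248499] [-1.01472004  2.52885717 -0.93257711]
{'t': 0.1, 'joint_pos': array([ 1.25851393,  0.41793137, -0.01026811,  1.61409918,  0.00471479,
        1.1107162 , -0.05298861]), 'dq': array([-0.00089307, -0.001367  ,  0.00018533, -0.00223133, -0.00053713,
       -0.00075014, -0.00062321]), 'tau': array([-5.56440023e-05, -8.65829730e+01,  6.79271892e-01, -4.35640848e+01,
        1.91241049e-02,  4.98831811e-03, -6.63593187e-05]), 'tcp_pos': array([ 0.16704602, -0.60189301,  0.19101858]), 'orientation': array([-3.11175402e+00, -4.23887891e-01,  4.16712282e-04]), 'ft_force': array([-0.20905532,  0.33802936,  0.78167669]), 'moment': array([-0.00247463,  0.00740935, -0.03463642]), 'opening': 0.08559396269272974}
```

View pics/scene0.png

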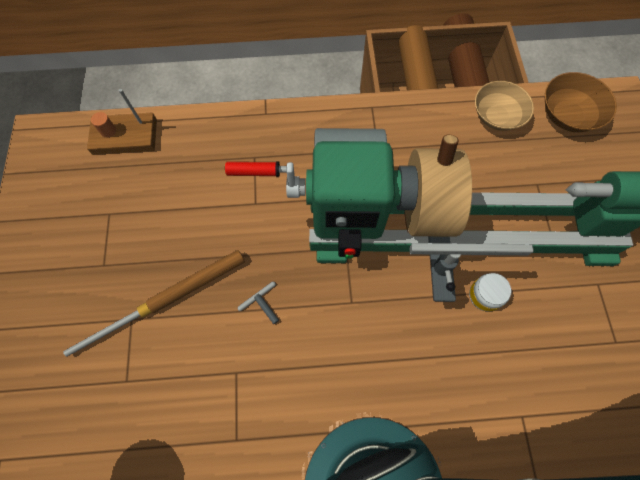

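View pics/side0.png

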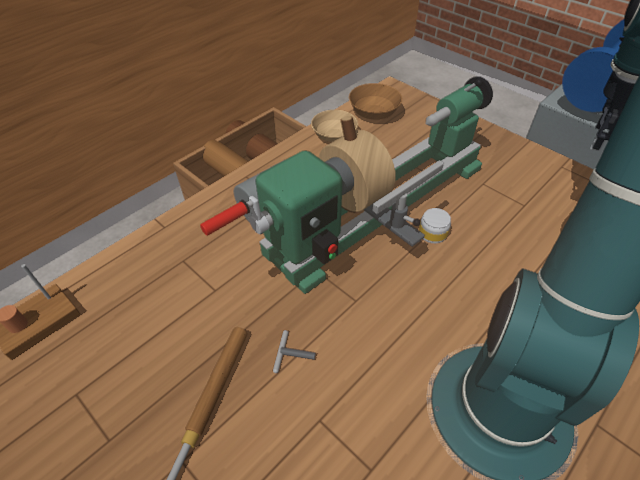

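```bash
cat > h.py <<'E'
import numpy as np, cv2
from scipy.spatial.transform import Rotation as R
def cloud(s,T=None):
    z=s["z_map"]; f=240/np.tan(np.radians(float(s["fovy"]))/2)
    v,u=np.mgrid[:480,:640]
    P=np.stack([(u-s["cx"])/f*z,(v-s["cy"])/f*z,z],-1)
    if T is None: P=P@R.from_rotvec(s["orientation"]).as_matrix().T+s["position"]
    else: P=P@T[:3,:3].T+T[:3,3]
    P[z<=0]=np.nan
    return P
E
python3 - <<'E'
from h import *
for n in("scene","side"):
    s=dict(np.load(n+".npz")); P=cloud(s); c=s["frame"].astype(int)
    r,g,b=c[...,0],c[...,1],c[...,2]
    m=(r>110)&(g<45)&(b<45); 
    k,l,st,ce=cv2.connectedComponentsWithStats(m.astype(np.uint8)); i=1+st[1:,4].argmax()
    Q=P[(l==i)]; Q=Q[np.isfinite(Q).all(1)]
    print(n,"red",len(Q),Q.min(0),Q.max(0),np.median(Q,0))
    np.save(f"red_{n}.npy",Q)
    # rest bar: z ~0.208, and z 0.15..0.25 grey
    grey=(abs(r-g)<25)&(abs(g-b)<25)
    m=grey&(abs(P[...,2]-.208)<.006)&(P[...,1]<0.05)
    Q=P[m]; k,l,st,ce=cv2.connectedComponentsWithStats(m.astype(np.uint8))
    for i in range(1,k):
        if st[i,4]>60:
            Q=P[l==i]; print("bar?",st[i],np.nanmin(Q,0),np.nanmax(Q,0)); 
            rect=cv2.minAreaRect((Q[:,:2]*1000).astype(np.float32)); print(rect, cv2.boxPoints(rect))
    # headstock top
    m=(g>r+20)&(abs(P[...,2]-.28)<.01); Q=P[m]
    if len(Q)>50: rect=cv2.minAreaRect((Q[:,:2]*1000).astype(np.float32)); print("head",len(Q),rect)
    # front of headstock face normal, rear
    # wood blank
    m=(P[...,2]>.22)&(r>g+20)&(r>150)&(P[...,1]<.15)&(P[...,0]>.3)&(P[...,0]<.8);Q=P[m];print("blank",len(Q),np.nanpercentile(Q,[1,50,99],axis=0))
    z=P[...,2]; print("bench z",np.nanmedian(z[(z<.02)&(z>-.02)]))
E
```

```text
scene red 611 [0.55614427 0.14071534 0.27487824] [0.58281559 0.23062329 0.29158695] [0.56701534 0.18575572 0.28647848]
bar? [322 131  65  11 504] [ 0.65917336 -0.08188524  0.20201271] [0.69388641 0.04987398 0.20867756]
((676.9867553710938, -16.65837860107422), (131.59292602539062, 26.176610946655273), 85.5147476196289) [[658.7931   -81.229805]
 [684.8895   -83.27688 ]
 [695.1804    47.913048]
 [669.084     49.96012 ]]
bar? [329 216  52   9 152] [ 0.48142877 -0.04690523  0.20261265] [0.49438534 0.04969559 0.21380323]
((486.50250244140625, 1.6104927062988281), (96.6688232421875, 11.982803344726562), 87.6600112915039) [[478.54263  -46.438988]
 [490.51547  -46.928238]
 [494.46237   49.659973]
 [482.48953   50.149223]]
bar? [ 411  243  122   10 1057] [ 0.39915861 -0.32150399  0.20204056] [ 0.43214824 -0.09708388  0.21312508]
((416.230712890625, -209.32749938964844), (224.821044921875, 17.539024353027344), 85.02374267578125) [[ 397.74344 -320.55362]
 [ 415.21634 -322.075  ]
 [ 434.718    -98.10138]
 [ 417.2451   -96.57999]]
head 4680 ((556.3653564453125, 1.78936767578125), (144.32447814941
[... 1410 characters left out ...]
84765625), 0.2644313871860504) [[487.03186   18.101921]
 [487.41748  -65.446625]
 [495.1554   -65.41091 ]
 [494.76978   18.137634]]
bar? [304 220  16   7  62] [0.48211824 0.01613554 0.202172  ] [0.49785807 0.04918986 0.21387808]
((489.2286376953125, 32.574832916259766), (33.202938079833984, 11.123373031616211), 53.09727096557617) [[474.81268   22.63893 ]
 [483.70758   15.959806]
 [503.6446    42.510735]
 [494.7497    49.189857]]
head 3071 ((387.2857666015625, -72.311767578125), (522.8240356445312, 850.7430419921875), 43.813907623291016)
blank 1642 [[ 0.46042278 -0.20583317  0.23436543]
 [ 0.50582779 -0.15905704  0.27630387]
 [ 0.58670468  0.14651508  0.32501793]]
bench z 0.001484322856326603
```

```bash
python3 - <<'E'
from h import *
from scipy.optimize import least_squares
from workcell import bot
Q=np.vstack([np.load("red_scene.npy"),np.load("red_side.npy")])
def f(p,Q):
    d=np.array([np.tan(p[2]),1,np.tan(p[3])]);d/=np.linalg.norm(d)
    v=Q-np.array([p[0],.186,p[1]]); return np.linalg.norm(v-np.outer(v@d,d),axis=1)-.013
for n in("scene","side"):
    q=np.load(f"red_{n}.npy"); s=least_squares(f,[.567,.277,.087,0],args=(q,),loss="soft_l1",f_scale=.001); print(n,s.x,np.std(s.fun))
    d=np.array([np.sin(.088),np.cos(.088)]); t=q[:,:2]@d; print("along",np.percentile(t,[0,1,99,100]))
# headstock faces, chuck
s=dict(np.load("scene.npz"))
for n in("scene","side"):
    s=dict(np.load(n+".npz")); P=cloud(s); c=s["frame"].astype(int); r,g,b=c[...,0],c[...,1],c[...,2]
    yl=np.array([np.sin(.088),np.cos(.088)]); xl=np.array([yl[1],-yl[0]])
    L=np.stack([P[...,:2]@xl,P[...,:2]@yl,P[...,2]],-1)
    h=(g>r+20)&(L[...,2]>.15)&(L[...,1]>-.07)&(L[...,1]<.16)&(L[...,0]>.4)&(L[...,0]<.75)
    print(n,"head xl",np.percentile(L[h],[.3,1,50,99,99.7],axis=0).round(4).tolist())
    H=L[h&(L[...,2]>.275)];print(" top",np.percentile(H,[.3,1,50,99,99.7],axis=0).round(4).tolist())
    ck=(abs(r-g)<15)&(abs(b-g)<20)&(L[...,2]>.2)&(L[...,1]<-.05)&(L[...,1]>-.12)&(L[...,0]>.45)&(L[...,0]<.65)
    C=L[ck]; print(" chuck",len(C),np.percentile(C,[1,50,99],axis=0).round(4).tolist())
    if len(C)>40:
        z=least_squares(lambda p:np.hypot(C[:,0]-p[0],C[:,2]-.215)-p[1],[.56,.05],loss="soft_l1",f_scale=.001); print(z.x,np.std(z.fun))
    # blank/stub points
    w=(r>g+20)&(L[...,2]>.22)&(L[...,1]<-.11)&(L[...,1]>-.25)&(L[...,0]>.42)&(L[...,0]<.7)
    W=L[w&(r<130)]; print(" stub",len(W),np.percentile(W,[1,50,99],axis=0).round(4).tolist())
E
```

```text
scene [ 0.57311167  0.27560091  0.08571459 -0.00626887] 0.0012167555417888548
along [0.18974788 0.19027441 0.27798165 0.27982479]
side [0.57293333 0.28413728 0.03998862 0.09682317] 0.0019102723747791625
along [0.18923568 0.18927868 0.27978092 0.27992018]
scene head xl [[0.4898, -0.0392, 0.1522], [0.4902, -0.0366, 0.1569], [0.5339, 0.0521, 0.2789], [0.6132, 0.1328, 0.283], [0.6152, 0.1355, 0.2834]]
 top [[0.4955, -0.0184, 0.2751], [0.497, -0.0168, 0.2753], [0.5509, 0.051, 0.2801], [0.6132, 0.1183, 0.2831], [0.6148, 0.1197, 0.2836]]
 chuck 467 [[0.5078, -0.0698, 0.2067], [0.5308, -0.0599, 0.2514], [0.5795, -0.0501, 0.26]]
[0.55139785 0.04322802] 0.001301240076425999
 stub 187 [[0.4666, -0.1587, 0.2204], [0.5679, -0.1165, 0.2976], [0.6075, -0.1104, 0.3275]]
side head xl [[0.4915, -0.0178, 0.1533], [0.492, -0.0149, 0.1591], [0.529, 0.083, 0.2777], [0.6099, 0.1354, 0.2838], [0.6127, 0.1358, 0.2845]]
 top [[0.4965, -0.0189, 0.2751], [0.4981, -0.0164, 0.2755], [0.5491, 0.0557, 0.2808], [0.6111, 0.1177, 0.2841], [0.6132, 0.1189, 0.2847]]
 chuck 293 [[0.5092, -0.0718, 0.2024], [0.5262, -0.0604, 0.2491], [0.5757, -0.0505, 0.2604]]
[0.5544492  0.04410499] 0.0013515598421437944
 stub 103 [[0.5626, -0.1599, 0.2667], [0.5715, -0.1163, 0.3064], [0.6037, -0.1101, 0.3292]]
```

```bash
cat >> h.py <<'E'
A=.088
XL=np.array([np.cos(A),-np.sin(A),0]); YL=np.array([np.sin(A),np.cos(A),0]); Z=np.array([0,0,1.])
def att(sign=1,tilt=0.,pitch=0.):
    # tool z down; jaws along +-xl; tilt: lean the gripper body towards +yl ; pitch: towards -xl
    y=sign*XL; z=-Z; M=np.stack([np.cross(y,z),y,z],1)
    return (R.from_rotvec(-tilt*XL)*R.from_rotvec(-pitch*YL)*R.from_matrix(M))
def tcp(grasp,rot,depth=.019): return grasp+depth*rot.as_matrix()[:,2]
CX=.5545*XL+.240*YL+.215*Z
def circ(phi,r=.06,c=CX): return c+r*(np.cos(phi)*XL+np.sin(phi)*Z)
E
python3 - <<'E'
from h import *
from workcell import bot
print(bot.grip_depth, att().as_matrix())
for sg in(1,-1):
  for tilt in(0,.3):
    rot=att(sg,tilt); rv=rot.as_rotvec()
    print(sg,tilt)
    for a in range(0,360,45):
        q=bot.inverse_kinematics(tcp(circ(np.radians(a)),rot),rv); print(a,None if q is None else np.round(q,2))
    q=bot.inverse_kinematics(np.array([.58,.19,.42]),rv); print("up",None if q is None else np.round(q,2))
    g=np.array([.410,-.2872,.196]); 
    for dx in (.012,-.02):print("rest",np.round(bot.inverse_kinematics(tcp(g+dx*XL,rot),rv),2))
q=bot.inverse_kinematics(np.array([.167,-.602,.45]),bot.get_obs()["orientation"]);print(q)
E
```

```text
0.0187 [[ 0.08788647  0.9961305   0.        ]
 [ 0.9961305  -0.08788647  0.        ]
 [ 0.          0.         -1.        ]]
1 0
0 [ 0.34  0.71 -1.06  1.49  0.62  1.32 -0.87]
45 [ 0.36  0.64 -1.08  1.48  0.57  1.36 -0.85]
90 [ 0.38  0.53 -1.08  1.57  0.48  1.33 -0.84]
135 [ 0.41  0.46 -1.08  1.68  0.43  1.26 -0.85]
180 [ 0.39  0.47 -1.05  1.77  0.44  1.16 -0.88]
225 [ 0.38  0.56 -1.05  1.78  0.54  1.12 -0.94]
270 [ 0.38  0.69 -1.09  1.7   0.66  1.17 -0.97]
315 [ 0.35  0.72 -1.06  1.58  0.66  1.23 -0.91]
up [ 0.37  0.47 -1.13  1.27  0.43  1.65 -0.77]
rest [ 0.91  0.26 -0.43  1.9   0.12  1.01  0.34]
rest [ 0.95  0.2  -0.42  1.96  0.1   1.    0.39]
1 0.3
0 [ 0.17  0.81 -1.09  1.38  0.87  1.62 -1.02]
45 [ 0.18  0.75 -1.11  1.38  0.82  1.66 -1.01]
90 [ 0.19  0.65 -1.09  1.47  0.74  1.63 -1.03]
135 [ 0.2   0.58 -1.07  1.58  0.68  1.55 -1.07]
180 [ 0.17  0.58 -1.02  1.67  0.67  1.46 -1.1 ]
225 [ 0.19  0.69 -1.07  1.67  0.78  1.45 -1.17]
270 [ 0.2   0.81 -1.11  1.59  0.88  1.5  -1.16]
315 [ 0.18  0.83 -1.08  1.47  0.89  1.55 -1.08]
up [ 0.14  0.59 -1.14  1.17  0.71  1.92 -0.9 ]
rest [ 0.76  
[... 561 characters left out ...]
.67]
rest [ 0.52  0.18  0.06  1.97 -0.01  0.99 -2.65]
-1 0.3
0 [ 0.17  0.81 -1.09  1.38  0.87  1.62  2.12]
45 [ 0.17  0.74 -1.09  1.38  0.81  1.65  2.14]
90 [ 0.19  0.65 -1.09  1.47  0.73  1.63  2.12]
135 [ 0.2   0.59 -1.08  1.58  0.68  1.56  2.07]
180 [ 0.2   0.61 -1.08  1.67  0.71  1.49  2.01]
225 [ 0.2   0.7  -1.09  1.67  0.79  1.46  1.97]
270 [ 0.19  0.8  -1.09  1.59  0.87  1.49  1.99]
315 [ 0.18  0.83 -1.09  1.47  0.89  1.56  2.06]
up [ 0.12  0.57 -1.09  1.17  0.69  1.91  2.26]
rest [-0.57  0.31  1.1   2.04 -0.    0.84 -2.74]
rest [-0.71  0.28  1.25  2.11  0.01  0.82 -2.72]
[ 1.25003578e+00  3.15332841e-01  1.26417196e-03  1.18858543e+00
 -3.33381187e-04  1.63880460e+00 -4.88045538e-02]
```

```bash
python3 - <<'E'
from h import *
from workcell import bot,optics
o=bot.get_obs(); p=o["tcp_pos"].copy(); p[2]=.45
bot.move_l(p,rate=.3)
bot.set_joints([-.33,.315,0,1.19,0,1.64,-.41])
rot=att(1); rv=rot.as_rotvec()
o=bot.get_obs(); print(o["t"],o["tcp_pos"],(R.from_rotvec(o["orientation"]).inv()*rot).magnitude())
bot.movep(CX+np.array([0,0,.19]),rv)
o=bot.get_obs(); print(o["t"],o["tcp_pos"],o["joint_pos"].round(2),o["ft_force"])
s=optics.snapshot("wrist"); np.savez("w.npz",**s,tp=o["tcp_pos"],to=o["orientation"]); cv2.imwrite("pics/w0.png",s["frame"][:,:,::-1])
for a in (5,10,15,20):
    t=bot.get_obs()["t"]; c=bot.get_obs()["tcp_pos"]; d=.06*np.radians(a)
    bot.move_l(c+np.array([0,0,d/1.0]),rate=.063); o=bot.get_obs(); print(a,o["t"]-t,d/.063,np.abs(o["dq"]).max(),o["tcp_pos"]-c-[0,0,d])
T=np.eye(4);T[:3,:3]=R.from_rotvec(s and np.load("w.npz")["to"]).as_matrix();T[:3,3]=np.load("w.npz")["tp"]
P=cloud(s,T@s["mount"]); c=s["frame"].astype(int); m=(c[...,0]>110)&(c[...,1]<60)&(c[...,2]<60)&(P[...,2]>.2)
Q=P[m]; Q=Q[np.isfinite(Q).all(1)]; np.save("red_w.npy",Q)
L=np.stack([Q@XL,Q@YL,Q[:,2]],1); print(len(Q),np.percentile(L,[0,1,50,99,100],axis=0).round(4).tolist())
from scipy.optimize import least_squares
r=least_squares(lambda p:np.hypot(L[:,0]-p[0]-p[2]*(L[:,1]-.235),L[:,2]-p[1]-p[3]*(L[:,1]-.235))-.013,[.555,.275,0,0],loss="soft_l1",f_scale=.001);print(r.x,np.std(r.fun))
E
```

```text
4.2167 [0.59964794 0.17198992 0.44955576] 0.007489464130490233
4.55 [0.57294776 0.19011015 0.40467228] [-0.36  0.27 -0.01  1.34  0.    1.53 -0.46] [ 0.9717892  -0.96492303  1.3539375 ]
5 0.25 0.08311091676163473 0.02136412429442272 [ 0.00076286 -0.00035264  0.00102845]
10 0.3333000000000004 0.16622183352326947 0.016469717083557087 [ 2.36556603e-04 -6.91380124e-06  4.91400558e-04]
15 0.4084000000000003 0.24933275028490418 0.01663174666664444 [1.20576902e-04 5.73012795e-05 3.44725585e-04]
20 0.49160000000000004 0.33244366704653894 0.014762953665198811 [7.18963410e-05 5.49775499e-05 1.33540486e-04]
3180 [[0.5425, 0.1888, 0.2721], [0.543, 0.1897, 0.2783], [0.5545, 0.2374, 0.2854], [0.5663, 0.2804, 0.2883], [0.5672, 0.2808, 0.2892]]
[ 5.54764556e-01  2.73999332e-01 -2.44343232e-04 -1.95159009e-03] 0.0008940424275981472
```

View pics/w0.png

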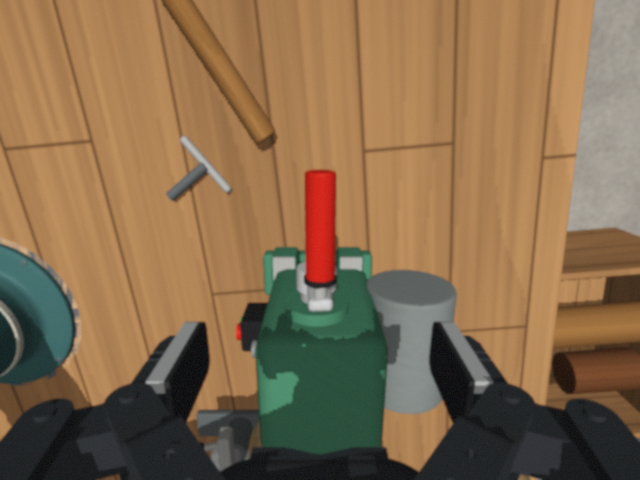

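```bash
python3 - <<'E'
from h import *
from workcell import bot,optics
for n in("scene","side"):
    s=dict(np.load(n+".npz")); P=cloud(s); c=s["frame"].astype(int); r,g,b=c[...,0],c[...,1],c[...,2]
    L=np.stack([P@XL,P@YL,P[...,2]],-1); rho=np.hypot(L[...,0]-.5545,L[...,2]-.215)
    m=(rho>.095)&(rho<.118)&(r<150)&(abs(L[...,1]+.115)<.025)&(L[...,2]>.22)&(r>g)
    a=np.degrees(np.arctan2(L[...,2]-.215,L[...,0]-.5545)[m]); print(n,m.sum(),np.percentile(a,[2,25,50,75,98]).round(1),np.percentile(rho[m],98))
rot=att(1); rv=rot.as_rotvec()
bot.set_gripper(.06)
g=circ(np.pi/2); g[2]=.2745
bot.move_l(tcp(g,rot,.0187),rv,rate=.12)
f0=bot.get_obs(); print(f0["t"],f0["tcp_pos"],f0["ft_force"])
bot.set_gripper(.0,80)
o=bot.get_obs(); print(o["t"],o["tcp_pos"],o["ft_force"],o["opening"],o["moment"])
s=optics.snapshot("scene"); cv2.imwrite("pics/s1.png",s["frame"][60:300,150:550,::-1])
E
```

```text
scene 201 [68.3 76.  78.4 79.6 81.2] 0.11532257521784542
side 123 [69.3 74.6 77.2 78.7 80.9] 0.11667875185429938
8.3083 [0.57370092 0.19040741 0.25635311] [-0.22712157  0.25661239  0.59737649]
8.9083 [0.57343971 0.1903322  0.25578869] [-0.7252913   0.97581779 -0.48138136] -0.0001716282098688858 [-0.02804796  0.00125129 -0.02583303]
```

View pics/s1.png

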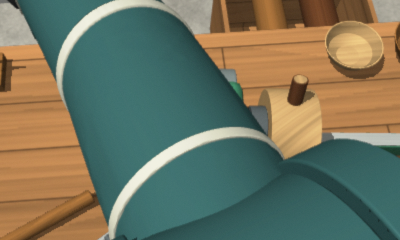

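```bash
python3 - <<'E'
from h import *
from workcell import bot,optics
o=bot.get_obs(); print(o)
s=optics.snapshot("wrist"); a=s["frame"]
s2=optics.snapshot("side"); b=s2["frame"][140:340,150:450]
im=np.zeros((480,800,3),np.uint8); im[:, :500]=cv2.resize(a,(500,375+105))[:480]; im[:200,500:]=b
cv2.imwrite("pics/w1.png",im[:,:,::-1])
E
```

```text
{'t': 8.9583, 'joint_pos': array([-0.35570253,  0.32899463, -0.02015714,  1.59062219,  0.0069371 ,
        1.22207946, -0.46517055]), 'dq': array([ 1.51687768e-03, -8.04091359e-04, -3.32144540e-04, -6.91113850e-04,
        6.49549409e-04,  3.33587224e-04,  2.92442449e-05]), 'tau': array([ 2.59847566e-04, -7.98758054e+01,  3.85356266e-01, -4.56541872e+01,
        1.98828278e-02,  2.32301478e-03, -1.63065158e-05]), 'tcp_pos': array([0.57344498, 0.19033341, 0.25579095]), 'orientation': array([-2.31702183e+00, -2.12155162e+00,  5.36767234e-05]), 'ft_force': array([ 0.83726782,  0.24640784, -0.32965887]), 'moment': array([ 0.03059488,  0.03123191, -0.01594994]), 'opening': -0.00019642646958306021}
```

View pics/w1.png

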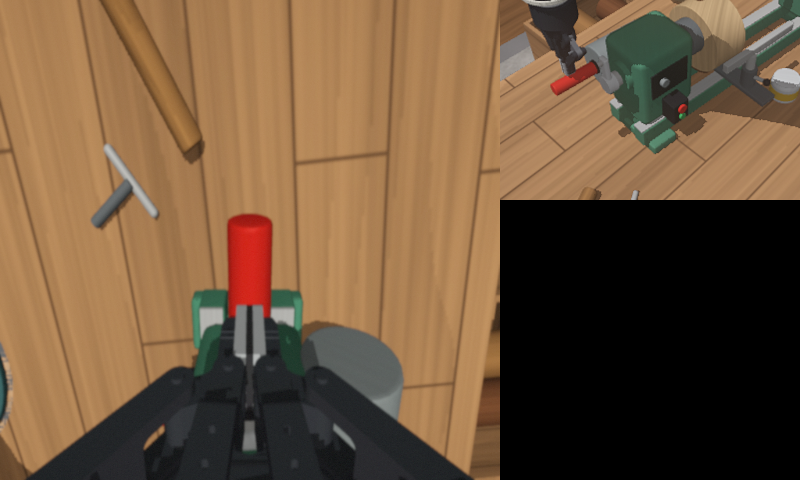

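```bash
python3 - <<'E'
from h import *
from workcell import bot,optics
o=bot.get_obs()
T=np.eye(4);T[:3,:3]=R.from_rotvec(o["orientation"]).as_matrix();T[:3,3]=o["tcp_pos"]
for n in("wrist","side","scene"):
    s=optics.snapshot(n); P=cloud(s,T@s["mount"] if n=="wrist" else None); c=s["frame"].astype(int)
    L=np.stack([P@XL,P@YL,P[...,2]],-1)
    m=(c[...,0]>110)&(c[...,1]<60)&(c[...,2]<60)&(L[...,1]>.15)&(L[...,2]>.1)&(L[...,1]<.32); Q=L[m]
    print(n,len(Q),len(Q) and np.percentile(Q,[0,2,50,98,100],axis=0).round(4).tolist())
    if n=="wrist":
        print(s["mount"].round(4), s["fovy"])
        f=np.linalg.norm(P-o["tcp_pos"],axis=-1); print("near tcp",np.nanmin(f))
        v,u=np.mgrid[:480,:640]; g=(f<.03)&(abs(c[...,0]-c[...,1])<20); K=P[g]; print("grey near tip",g.sum(),np.nanpercentile(np.stack([K@XL,K@YL,K[:,2]],1),[2,50,98],axis=0).round(4).tolist())
E
```

```text
wrist 5026 [[0.5423, 0.2346, 0.268], [0.5429, 0.2397, 0.2735], [0.5543, 0.2643, 0.285], [0.5659, 0.2805, 0.2879], [0.5667, 0.2809, 0.3027]]
[[-2.000e-04 -9.473e-01 -3.204e-01  8.280e-02]
 [ 1.000e+00 -2.000e-04 -2.000e-04 -1.000e-04]
 [ 1.000e-04 -3.204e-01  9.473e-01 -1.819e-01]
 [ 0.000e+00  0.000e+00  0.000e+00  1.000e+00]] 63.49393265169662
near tcp 0.021881049881174636
grey near tip 15 [[0.5669, 0.2349, 0.273], [0.5674, 0.2395, 0.2746], [0.5676, 0.2431, 0.2775]]
side 504 [[0.5409, 0.1885, 0.27], [0.5426, 0.1906, 0.2734], [0.5473, 0.2344, 0.2845], [0.5587, 0.279, 0.2901], [0.5616, 0.2796, 0.2911]]
scene 0 0
```

```bash
python3 - <<'E'
from h import *
from workcell import bot,optics
o=bot.get_obs()
T=np.eye(4);T[:3,:3]=R.from_rotvec(o["orientation"]).as_matrix();T[:3,3]=o["tcp_pos"]
s=optics.snapshot("wrist"); P=cloud(s,T@s["mount"]); L=np.stack([P@XL,P@YL,P[...,2]],-1)
for v in (310,320,330,340,350,360):
    print(v,[ (L[v,u]*1000).round(0).tolist()+s["frame"][v,u].tolist() for u in (300,309,315,320,326,332)])
print(o["opening"], T@np.array([0,0,-.0187,1]))
im=cv2.resize(s["frame"][260:460,220:420],(600,600),interpolation=cv2.INTER_NEAREST); s2=optics.snapshot("side")
b=cv2.resize(s2["frame"][150:250,190:290],(200,200)); im=np.hstack([im,np.vstack([b,np.zeros((400,200,3),np.uint8)])]); cv2.imwrite("pics/w2.png",im[:,:,::-1])
E
```

```text
310 [[546.0, 241.0, 284.0, 188, 38, 32], [550.0, 251.0, 303.0, 129, 132, 130], [553.0, 251.0, 304.0, 94, 96, 95], [555.0, 251.0, 303.0, 31, 32, 33], [557.0, 251.0, 304.0, 128, 130, 130], [559.0, 251.0, 304.0, 128, 130, 128]]
320 [[547.0, 247.0, 305.0, 60, 63, 64], [551.0, 251.0, 312.0, 129, 130, 129], [553.0, 252.0, 312.0, 87, 89, 88], [555.0, 252.0, 312.0, 30, 33, 30], [557.0, 251.0, 311.0, 128, 130, 129], [559.0, 251.0, 311.0, 127, 130, 128]]
330 [[547.0, 248.0, 312.0, 91, 94, 94], [551.0, 251.0, 318.0, 129, 131, 129], [553.0, 251.0, 318.0, 80, 80, 80], [555.0, 251.0, 318.0, 34, 34, 33], [557.0, 251.0, 318.0, 128, 130, 130], [559.0, 251.0, 318.0, 129, 130, 129]]
340 [[548.0, 252.0, 325.0, 110, 112, 111], [551.0, 252.0, 326.0, 128, 130, 129], [553.0, 252.0, 325.0, 69, 72, 70], [555.0, 252.0, 325.0, 33, 32, 30], [557.0, 252.0, 326.0, 128, 129, 127], [559.0, 251.0, 324.0, 128, 129, 128]]
350 [[548.0, 252.0, 331.0, 104, 104, 103], [551.0, 251.0, 331.0, 129, 131, 130], [553.0, 252.0, 331.0, 63, 64, 64], [555.0, 251.0, 330.0, 32, 32, 33], [557.0, 252.0, 331.0, 128, 129, 128], [559.0, 251.0, 331.0, 127, 130, 129]]
360 [[549.0, 253.0, 339.0, 33, 36, 41], [551.0, 253.0, 338.0, 58, 62, 62], [553.0, 249.0, 333.0, 67, 67, 66], [555.0, 248.0, 332.0, 55, 55, 57], [557.0, 249.0, 333.0, 176, 179, 177], [558.0, 253.0, 338.0, 39, 42, 42]]
-5.740980218251909e-05 [0.57344703 0.19029155 0.27449207 1.        ]
```

View pics/w2.png

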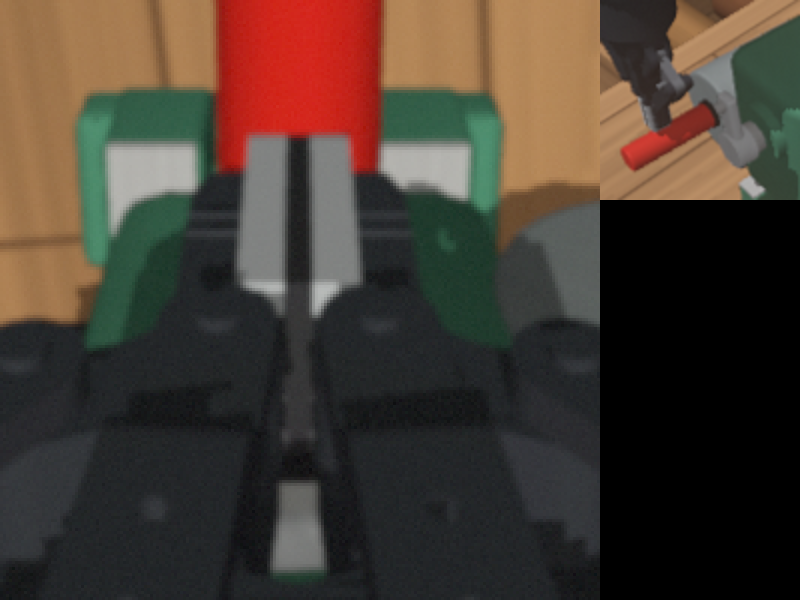

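```bash
python3 - <<'E'
from h import *
from workcell import bot,optics
s=optics.snapshot("side"); P=cloud(s); L=np.stack([P@XL,P@YL,P[...,2]],-1); c=s["frame"].astype(int)
m=(abs(L[...,0]-.555)<.03)&(abs(L[...,1]-.24)<.025)&(L[...,2]>.24)&(L[...,2]<.36)&(c[...,0]<c[...,1]+30)
print("side: lowest non-red near handle",m.sum(),np.percentile(L[m][:,2],[0,2,5,20,50]).round(3))
rot=att(1); rv=rot.as_rotvec()
bot.set_gripper(.06)
g=circ(np.pi/2); g[2]=.2745
t=tcp(g,rot,.0187)
for dz in (.015,.03,.044):
    bot.move_l(t-[0,0,dz],rv,rate=.12); o=bot.get_obs(); print(dz,o["t"],o["tcp_pos"],o["ft_force"],o["opening"])
    if np.linalg.norm(o["ft_force"])>8: break
T=np.eye(4);T[:3,:3]=R.from_rotvec(o["orientation"]).as_matrix();T[:3,3]=o["tcp_pos"]
s=optics.snapshot("wrist"); cv2.imwrite("pics/w3.png",s["frame"][200:480,100:540,::-1])
E
```

```text
side: lowest non-red near handle 253 [0.289 0.299 0.303 0.311 0.326]
0.015 10.2333 [0.57307858 0.19018041 0.24032413] [-0.65214203 -0.30481518  0.75618283] 0.0604252671559373
0.03 10.5083 [0.57324841 0.19027238 0.22577943] [-0.16956612  1.13487608  0.76606465] 0.06023055463663147
0.044 10.775 [0.57327516 0.19029622 0.21187464] [-0.08521361  0.45714701  0.34284859] 0.05992034725159104
```

View pics/w3.png

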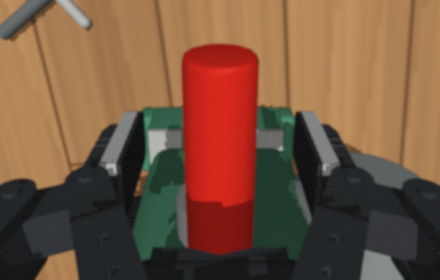

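```bash
cat >> h.py <<'E'
import json
def arc(bot,C,phi,r,rv,rate=.08):
    bot.move_l(C+r*(np.cos(phi)*XL+np.sin(phi)*Z),rv,rate=rate); o=bot.get_obs()
    f=o["ft_force"]; er=np.cos(phi)*XL+np.sin(phi)*Z; et=-np.sin(phi)*XL+np.cos(phi)*Z
    p=o["tcp_pos"]-C
    return o["t"],np.arctan2(p@Z,p@XL)%(2*np.pi),f@et,f@er,f@YL
E
python3 - <<'E'
from h import *
from workcell import bot,optics
rv=att(1).as_rotvec()
bot.set_gripper(0,80); o=bot.get_obs(); print(o["t"],o["opening"],o["tcp_pos"],o["ft_force"])
if .02<o["opening"]<.032:
    p=o["tcp_pos"]; C=p-.06*Z; C=C+(.5545-p@XL)*XL if abs(.5545-p@XL)<.002 else C
    json.dump(C.tolist(),open("C.json","w")); print("C xl",C@XL)
    for d in (20,40,60,75):
        print(d,np.round(arc(bot,C,np.pi/2+np.radians(d),.06,rv,.07),2))
E
```

```text
11.2417 0.023808376411657478 [0.57363239 0.19039452 0.21238213] [-2.6742183  -0.06120545  5.34816236]
C xl 0.5545000000000001
20 [11.69  1.91  0.14 11.82 -1.72]
40 [12.14  2.27 -1.66 28.24 -5.22]
60 [12.59  2.64 -1.91 30.35 -5.45]
75 [12.97  2.91 -1.29 25.04 -3.68]
```

```bash
cat >> h.py <<'E'
from scipy.optimize import least_squares
def red(bot,optics):
    o=bot.get_obs(); T=np.eye(4);T[:3,:3]=R.from_rotvec(o["orientation"]).as_matrix();T[:3,3]=o["tcp_pos"]
    out={}
    for n in("wrist","side","scene"):
        s=optics.snapshot(n); P=cloud(s,T@s["mount"] if n=="wrist" else None); c=s["frame"].astype(int)
        L=np.stack([P@XL,P@YL,P[...,2]],-1)
        m=(c[...,0]>110)&(c[...,1]<60)&(c[...,2]<60)&(L[...,1]>.18)&(L[...,2]>.1)&(L[...,1]<.3)&(L[...,0]>.47); Q=L[m]
        if len(Q)>30:
            q=least_squares(lambda p:np.hypot(Q[:,0]-p[0],Q[:,2]-p[1])-.013,[np.median(Q[:,0]),np.median(Q[:,2])-.012],loss="soft_l1",f_scale=.001)
            out[n]=(len(Q),q.x.round(4).tolist(),Q[:,1].max().round(4))
        if n!="wrist":
            r,g,b=c[...,0],c[...,1],c[...,2]; rho=np.hypot(L[...,0]-.5545,L[...,2]-.215)
            m=(rho>.092)&(rho<.118)&(r<150)&(abs(L[...,1]+.115)<.025)&(L[...,2]>.2)&(r>g+8)
            if m.sum()>20: out[n+"stub"]=(int(m.sum()),np.percentile(np.degrees(np.arctan2(L[...,2]-.215,L[...,0]-.5545)[m]),[2,50,98]).round(1).tolist())
    return o,out
E
python3 - <<'E'
from h import *
from workcell import bot,optics
o,out=red(bot,optics); print(out); p=o["tcp_pos"]; print("tcp xl,z",p@XL,p[2],"grasp z",p[2]+.0627,o["t"],o["ft_force"],o["opening"])
E
```

```text
{'wrist': (13465, [0.4927, 0.2287], np.float64(0.281)), 'side': (201, [0.4953, 0.2308], np.float64(0.2799)), 'sidestub': (138, [-176.8, 146.4, 155.6]), 'scenestub': (166, [142.3, 144.9, 151.9])}
tcp xl,z 0.49306440020434117 0.16698604368173 grasp z 0.22968604368173 12.9667 [-24.0882161   -1.56703009   7.72685008] 0.023816250046218655
```

```bash
python3 - <<'E'
from h import *
from workcell import bot,optics
rv=att(1).as_rotvec(); o=bot.get_obs(); p=o["tcp_pos"]
C=np.array(json.load(open("C.json"))); C=C+(.5513-C@XL)*XL; C[2]=.1525
json.dump(C.tolist(),open("C.json","w"))
phi=np.radians(167); base=[]
t,a,ft,fr,fy=arc(bot,C,phi,.06,rv,.02); print(np.round([t,phi,a,ft,fr,fy],3))
for i in range(46):
    phi+=np.radians(1.0 if base and len(base)>3 else .8)
    t,a,ft,fr,fy=arc(bot,C,phi,.06,rv,.02)
    print(np.round([t,np.degrees(phi),np.degrees(a),ft,fr,fy],2))
    base.append(ft)
    if len(base)>4 and ft<np.median(base[-12:-2])-6: print("CONTACT"); break
    if ft<-25: break
bot.hold(.15)
print(bot.get_obs()["ft_force"])
json.dump(phi,open("phi.json","w"))
E
```

```text
[13.475  2.915  2.911 -5.565  5.34  -1.699]
[ 13.72 167.8  167.61  -5.35   5.91  -1.39]
[ 13.98 168.6  168.42  -5.33   6.12  -1.63]
[ 14.22 169.4  169.24  -5.34   5.57  -1.97]
[ 14.48 170.2  170.05  -6.29   5.48  -1.61]
[ 14.72 171.2  171.09  -5.71   5.22  -1.74]
[ 14.98 172.2  172.1   -4.72   5.02  -0.66]
[ 15.22 173.2  173.12  -3.89   4.59  -0.94]
[ 15.48 174.2  174.13  -5.35   4.59  -1.69]
[ 15.72 175.2  175.13  -4.19   3.31  -0.92]
[ 15.98 176.2  176.13  -3.64   4.63  -1.26]
[ 16.23 177.2  177.12  -3.79   4.92  -1.33]
[ 16.48 178.2  178.13  -5.65   3.9   -0.79]
[ 16.73 179.2  179.16  -4.86   2.99  -1.4 ]
[ 16.98 180.2  180.19  -4.88   4.88  -1.35]
[ 17.23 181.2  181.2   -4.13   4.54  -0.93]
[ 17.48 182.2  182.24  -5.5    4.32   0.49]
[ 17.73 183.2  183.25  -5.02   5.11  -1.18]
[ 17.98 184.2  184.27  -5.18   4.22  -0.59]
[ 18.23 185.2  185.25  -4.4    4.93  -0.94]
[ 18.48 186.2  186.28  -3.78   4.17  -1.17]
[ 18.73 187.2  187.26  -3.86   4.78  -2.2 ]
[ 18.98 188.2  188.26  -4.28   4.38  -0.22]
[ 19.23 189.2  189.26  -4.84   3.92  -0.44]
[ 19.48 190.2  190.28  -3.53   4.12  -1.41]
[ 19.73 191.2  191.26  -4.89   3.82  -0.45]
[ 19.98 192.2  192.26  -4.76   4.79  -1.48]
[ 20.23 193.2  192.68 -16.17   6.01  -2.84]
CONTACT
[-10.86580024  -2.21182696  14.24780852]
```

```bash
python3 - <<'E'
from h import *
from workcell import bot,optics
rv=att(1).as_rotvec(); C=np.array(json.load(open("C.json")))
for d in (188,165,140,115,86.7):
    r=.0605 if d!=86.7 else .06
    print(d,np.round(arc(bot,C,np.radians(d),r,rv,.06),2))
o=bot.get_obs(); json.dump(o["tcp_pos"].tolist(),open("grasp.json","w"))
bot.set_gripper(.06); p=o["tcp_pos"].copy(); p[2]=.38; bot.move_l(p,rate=.2)
o,out=red(bot,optics); print(o["t"],out,o["tcp_pos"])
rot=att(1); g=.4337*XL+0*YL; 
G=np.array([.410,-.2872,.133]); U=G.copy();U[2]=.38
bot.movep(U,rv); o=bot.get_obs(); print(o["t"],o["tcp_pos"],o["joint_pos"].round(2))
T=np.eye(4);T[:3,:3]=R.from_rotvec(o["orientation"]).as_matrix();T[:3,3]=o["tcp_pos"]
s=optics.snapshot("wrist"); P=cloud(s,T@s["mount"]); c=s["frame"].astype(int); r,gg,b=c[...,0],c[...,1],c[...,2]
m=(abs(r-gg)<25)&(abs(b-gg)<25)&(abs(P[...,2]-.208)<.006)&(abs(P@XL-.434)<.02); L=np.stack([P@XL,P@YL],-1)[m]
print("bar",len(L),np.percentile(L,[1,50,99],axis=0).round(4).tolist())
cv2.imwrite("pics/w4.png",s["frame"][:,:,::-1])
E
```

```text
188 [20.62  3.27 -6.13  1.65 -1.  ]
165 [21.18  2.86 -7.84  5.04 -1.85]
140 [21.76  2.42 -5.78  0.1  -0.26]
115 [22.34  2.   -4.69 -1.53  0.62]
86.7 [22.98  1.51 -1.38  3.51 -0.33]
24.4083 {'wrist': (3726, [0.5548, 0.274], np.float64(0.2808)), 'side': (517, [0.5569, 0.2758], np.float64(0.2797)), 'sidestub': (151, [-177.5, 76.8, 80.4]), 'scenestub': (208, [71.4, 78.6, 81.4])} [0.57331344 0.19028547 0.37876494]
26.3917 [ 0.4107188  -0.28640251  0.37988933] [ 0.18  0.06  0.39  1.65 -0.02  1.44  0.49]
bar 4385 [[0.4256, -0.281], [0.4331, -0.1683], [0.4412, -0.0813]]
```

View pics/w4.png

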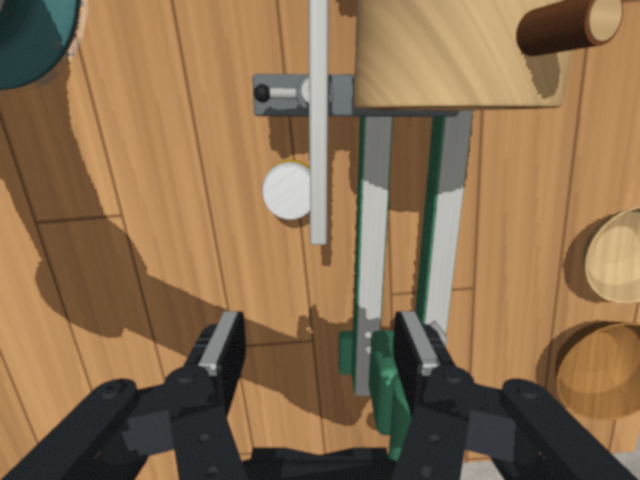

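```bash
python3 - <<'E'
from h import *
from workcell import bot,optics
rv=att(1).as_rotvec()
G=.4334*XL-.247*YL; G[2]=.133
U=G.copy();U[2]=.22
bot.set_gripper(.05)
bot.move_l(U,rv,rate=.2); bot.move_l(G,rv,rate=.1); o=bot.get_obs(); print(o["t"],o["tcp_pos"]@XL,o["ft_force"])
x00=o["tcp_pos"]@XL
bot.set_gripper(0,50); o=bot.get_obs(); x0=o["tcp_pos"]@XL; print(o["t"],o["opening"],x0,o["ft_force"])
if .01<o["opening"]<.02:
    tgt=x00-.0105; cmd=G-.0105*XL
    bot.move_l(cmd,rv,rate=.03)
    for i in range(3):
        o=bot.get_obs(); e=o["tcp_pos"]@XL-tgt; print(o["t"],o["tcp_pos"]@XL-x0,e,o["ft_force"])
        if abs(e)<.0007: break
        cmd=cmd-e*XL; bot.move_l(cmd,rv,rate=.03)
    bot.set_gripper(.05)
    p=bot.get_obs()["tcp_pos"].copy(); p[2]=.38; bot.move_l(p,rv,rate=.25)
    o=bot.get_obs(); T=np.eye(4);T[:3,:3]=R.from_rotvec(o["orientation"]).as_matrix();T[:3,3]=o["tcp_pos"]
    s=optics.snapshot("wrist"); P=cloud(s,T@s["mount"]); c=s["frame"].astype(int); r,gg,b=c[...,0],c[...,1],c[...,2]
    m=(abs(r-gg)<25)&(abs(b-gg)<25)&(abs(P[...,2]-.208)<.006)&(abs(P@XL-.424)<.03); L=np.stack([P@XL,P@YL],-1)[m]
    print(o["t"],"bar",len(L),np.percentile(L,[1,50,99],axis=0).round(4).tolist())
E
```

```text
28.675 0.4337092184352259 [-0.26689353  0.48447365  0.42590242]
29.075 0.015305641138058058 0.43357606560528433 [-0.39629203  1.06626419  5.44880769]
29.575 -0.010011264276061638 0.00035558289399678644 [3.45099139 0.36699051 3.0727208 ]
31.1417 bar 4453 [[0.416, -0.2812], [0.4237, -0.1658], [0.4315, -0.0791]]
```

```bash
cat > turn.py <<'E'
from h import *
from workcell import bot,optics
import sys
rv=att(1).as_rotvec()
d0,d1=map(float,sys.argv[1:3]); C=np.array(json.load(open("C.json"))); R0=.0605
n=round((d1-d0)/24)
for d in np.linspace(d0,d1,n+1)[1:]:
    phi=np.radians(d); r=R0 if d<d1 else .06
    t,a,ft,fr,fy=arc(bot,C,phi,r,rv,.08)
    er=np.cos(phi)*XL+np.sin(phi)*Z
    if d<d1: C=C+np.clip(.4*(fr+3)/7000,-.0006,.0006)*er
    print(np.round([t,d,np.degrees(a)-d%360,ft,fr,fy],1), (1000*np.array([C@XL,C[2]])).round(1), flush=True)
    if abs(fr)+abs(ft)>50: print("STOP"); break
json.dump(C.tolist(),open("C.json","w"))
E
python3 - <<'E'
from h import *
from workcell import bot,optics
rv=att(1).as_rotvec(); g=np.array(json.load(open("grasp.json"))); u=g.copy();u[2]=.36
C=np.array(json.load(open("C.json"))); C-=.0005*XL; json.dump(C.tolist(),open("C.json","w"))
bot.set_gripper(.06)
bot.movep(u,rv); bot.move_l(g,rv,rate=.15); o=bot.get_obs(); print(o["t"],o["tcp_pos"]-g,o["ft_force"])
bot.set_gripper(0,90); o=bot.get_obs(); print(o["t"],o["opening"],o["ft_force"],o["tcp_pos"]-g, o["tcp_pos"]@XL)
E
python3 turn.py 86.7 182.7
```

```text
34.425 [0.00042173 0.00011681 0.00089213] [ 0.18420826  0.6267025  -0.23103798]
34.85 0.023746140720412964 [-0.75313261 -1.15355703  5.23812909] [1.99764605e-04 8.55404026e-05 6.75818537e-04] 0.5549100845639274
[ 3.530e+01  1.107e+02 -2.000e-01  4.000e-01  2.800e+00 -1.000e-01] [550.7 152.8]
[ 35.8 134.7  -0.4  -0.3  -1.5   0.7] [550.6 152.9]
[ 36.2 158.7  -0.4  -2.1  -2.5   0.4] [550.6 152.9]
[ 36.7 182.7   0.   -1.8  -2.8   1.3] [550.6 152.9]
```

```bash
python3 turn.py 182.7 806.7
```

```text
[ 3.720e+01  2.067e+02  1.000e-01 -1.300e+00 -6.700e+00  4.000e-01] [550.8 153. ]
[ 37.6 230.7   0.4  -1.3  -6.8   0.9] [550.9 153.1]
[ 38.1 254.7   0.7   0.9  -7.3   0.6] [551.  153.4]
[ 38.6 278.7   1.    3.   -6.2   0.9] [551.  153.6]
[ 3.900e+01  3.027e+02  1.400e+00  5.100e+00 -5.500e+00  1.000e-01] [550.9 153.7]
[ 39.5 326.7   1.3   5.   -7.3  -0.6] [550.7 153.8]
[ 40.  350.7   1.1   6.5  -5.6  -0.5] [550.5 153.8]
[ 4.040e+01  3.747e+02  1.000e+00  5.800e+00 -2.700e+00 -2.000e-01] [550.5 153.8]
[ 40.9 398.7   1.1   5.4  -3.2   0.5] [550.5 153.8]
[ 41.4 422.7   1.3   4.7  -5.2   0.7] [550.5 153.7]
[ 41.8 446.7   1.1   2.5 -10.8   2.3] [550.5 153.3]
[ 42.3 470.7   0.    1.1 -13.    2.9] [550.7 152.7]
[ 42.8 494.7  -0.9  -1.7  -5.7   3.2] [550.8 152.6]
[ 43.2 518.7  -0.8  -2.5  -1.3   1.4] [550.7 152.7]
[ 4.370e+01  5.427e+02 -3.000e-01 -1.900e+00 -4.500e+00  1.100e+00] [550.8 152.7]
[ 4.420e+01  5.667e+02  1.000e-01 -2.500e+00 -5.800e+00  1.800e+00] [550.9 152.7]
[ 4.460e+01  5.907e+02  4.000e-01 -7.000e-01 -6.900e+00  1.200e+00] [551.  152.9]
[ 45.1 614.7   0.7   1.2  -7.8   1. ] [551.1 153.2]
[ 4.560e+01  6.387e+02  1.100e+00  3.300e+00 -7.900e+00  1.000e-01] [551.1 153.5]
[ 4.600e+01  6.627e+02  1.300e+00  4.900e+00 -7.900e+00  2.000e-01] [550.9 153.7]
[ 4.650e+01  6.867e+02  1.200e+00  6.000e+00 -6.100e+00  4.000e-01] [550.8 153.8]
[ 4.700e+01  7.107e+02  1.100e+00  5.500e+00 -5.900e+00  1.000e-01] [550.6 153.8]
[ 4.740e+01  7.347e+02  1.000e+00  6.500e+00 -4.100e+00  4.000e-01] [550.5 153.8]
[ 4.790e+01  7.587e+02  1.100e+00  5.300e+00 -3.600e+00  6.000e-01] [550.5 153.8]
[ 48.4 782.7   1.3   4.5  -4.6   1.6] [550.5 153.7]
[ 48.8 806.7   0.9   1.5  -5.8   2.7] [550.5 153.7]
```

```bash
python3 - <<'E'
from h import *
from workcell import bot,optics
bot.hold(.3); bot.set_gripper(.06); p=bot.get_obs()["tcp_pos"].copy(); p[2]=.38; bot.move_l(p,rate=.15)
o,out=red(bot,optics); print(o["t"],out,o["ft_force"])
bot.hold(.7); o,out2=red(bot,optics); print(o["t"],out2)
s=optics.snapshot("scene"); P=cloud(s); s0=dict(np.load("scene.npz")); P0=cloud(s0)
cv2.imwrite("pics/end.png",s["frame"][:,:,::-1])
E
```

```text
50.85 {'wrist': (3726, [0.554, 0.274], np.float64(0.2809)), 'side': (520, [0.5559, 0.2761], np.float64(0.2795)), 'sidestub': (138, [70.3, 78.3, 81.4]), 'scenestub': (205, [72.2, 79.4, 82.3])} [-0.16406941 -0.20855792 -0.28290165]
51.7 {'wrist': (3700, [0.554, 0.2741], np.float64(0.2808)), 'side': (524, [0.556, 0.276], np.float64(0.2797)), 'sidestub': (140, [70.3, 78.0, 81.6]), 'scenestub': (206, [72.0, 79.4, 82.5])}
```

View pics/end.png

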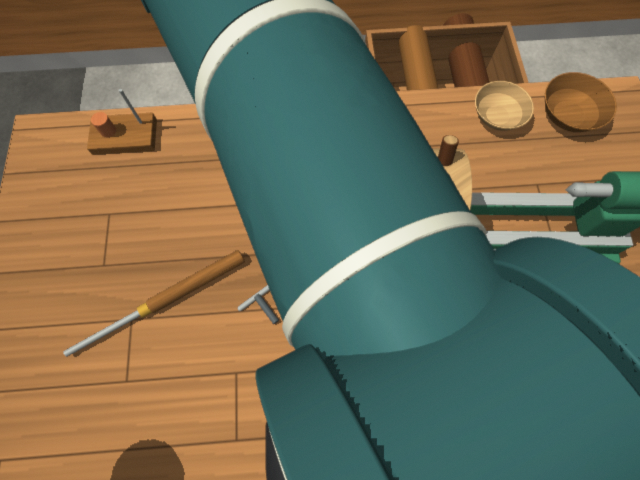

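The handle and stub are back at their starting angles and still. The stub is at about (449,150), and the gouge and chuck key are where they were. The arm is clear, so I'm handing in.

```bash
python3 -c "
from workcell import bot
print(bot.sign_off(), bot.get_obs()['t'])"
```

```text
the job is handed in; nothing more can be done
the job is handed in; nothing more can be done
```

The job is done and handed in at about 52 s; no verdict is reported. All my final checks passed, apart from the points under "Disagreed or not checked".

**What I did**
- **Stub touch:** I cranked the blank forward in steps of about 1 mm until the stub met the rest. The handle load rose by about 11 N, which I estimate as about 6 N at the stub. I then eased the blank back to where it started.
- **Tool rest:** I drew it back 1 cm. The arm measured 10.0 mm, and the wrist camera measured 9.4 to 9.7 mm.
- **Two turns:** I cranked forward two full turns at about 6.9 s a turn, in 24° steps with a brief stop after each. Handle forces stayed below about 13 N, with no sign of run-away or roll-back.

**Last checks**
- **Blank:** Two looks about 0.9 s apart showed the handle within about 1 mm, and the stub within about 1.5°, of their starting positions, with no movement between looks.
- **Bench items:** The gouge and chuck key look unmoved.
- **Gripper:** It was open, clear of the handle and unloaded.

**Disagreed or not checked**
- **Fingertip position:** Both cameras showed the fingertips about 44 mm short of the reported TCP. My first grasp shut on air above the handle without touching anything, so I allowed for this offset from then on.
- **Spindle axis:** My first estimate of its position was about 3 mm off, which put up to 30 N of sideways load on the handle during the first part of the stub approach. I corrected it from the measured arc.
- **Not checked at the end:** The arm hid the tool rest and the wax tin in the last picture. I last measured the rest just after drawing it back. I last saw the tin, standing upright, just before that.
- **Pace:** The turns were slower than the requested six seconds, and stepped rather than perfectly even. Spindle speed could not be read directly.

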